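# Take the squeeze-and-turn safety cap off a jar

## Robot

A 6-joint arm with a two-finger parallel gripper is mounted at the origin on a cart in front of the work surface, level with it; the furniture and walls round the work are solid. World frame = base frame: x ahead of the robot, y to its left, z up, the work surface at z = 0. Lengths are in mm, angles in rad, forces in N, time in s.
With the tool pointing down it reaches from about 350 to 975 mm from the base axis. Payload 7.1 kg.
Tool frame: the origin (TCP) lies at the very end of the fingers, on their centre line; the grasp point (between the pads) lies 19 mm behind it (ctrl.grasp_offset is the distance from the TCP to the grasp point, in mm); z points along the fingers, y is the line along which they close (so a half turn about z gives the same grasp; the last joint's range is limited). The gripper opens to 88 mm and grips with 3 to 60 N. Pads are 20 mm wide; open, the fingers measure 115 mm over their backs; the gripper's body (75 mm by 178 mm) begins 61 mm behind the grasp point.
Start: joints at [-0.019, 0.423, 1.63, -0, 1.089, -0.019], TCP at [624.984, 0.026, 222.675] pointing down, gripper open.
Joint ranges: [-3, 3], [-0.9, 2.11], [0.09, 2.58], [-1.31, 4.45], [0.11, 2.69], [-2.54, 2.54]. Speed limits (rad/s): [2.39, 2.39, 3.01, 3.14, 3.14, 3.14].

## Interface

Orientations are given as a rotation vector (axis times angle).
In Python, from workcell import ctrl, viewer, ticket, models gives the robot as it stands.
- The arm moves only by the tool play_rows, never from a script. Its arguments are lists of equal length, an entry for each row: "dp": the shift along the world's x, y, z in mm, a list of three; "yaw": the turn about the world's z in degrees. In form: {"dp": [[tx, ty, tz], ...], "yaw": [yaw, ...]}. A call has 1 to 8 rows; each row shifts and turns the commanded pose from where the row before left it; what a row does not reach is not made up. A row lasts 1/12 s, in which the tool goes at most 41.7 mm and 7.16 degrees, less where a joint would pass 70% of its speed; a pose out of reach is approached as far as the arm can. A call is refused whole if a number of a shift passes 41.7 or a number of a turn 7.16, either way. A call with a gripper value outside its range is refused whole. "gripper" is the closure, from 0 (fully open) to 1 (shut), set as the call begins (left out, the last holds). The fingers move at their own pace and stop on an object; the grip force is fixed at half the most. Time passes only in rows, so rows that do not move let the fingers close. It gives the time, the measured TCP pose, the force, the opening and the grip force at its end, in the units of the state.
- ctrl.get_obs(): the state, without advancing time (a new reading comes with each control period).
- viewer.get_image(name): name is "scene" or "side" or "wrist"; returns a dict with "pixels" (384x512x3 uint8, red, green, blue), "range_z" (384x512 float32, mm along the optical axis (not along the pixel's ray), 0 where there is no reading), "fx", "fy", "cx", "cy" (pixels), "T" (4x4, takes a point from camera to world coordinates); the wrist camera has in their place "hand_eye" (4x4, takes a point from camera to tool coordinates, whose origin is the TCP and whose axes are the flange's). Camera axes: x right, y up, looking along -z (the intrinsics and any distortion apply to the point x, -y, -z); pixel columns grow to the right and rows downward; lengths in mm; the calibration is good to about 2 mm. A picture is of the moment at which its call begins: read the wrist's pose just before it.
- ticket.close_job(): hands the job in; it is judged then, once.
Trained networks look in a picture, given as the dict that the camera call returned (one of the last four; its "shot" number tells which), for a name from the list of things; names that differ only in an ending like _2 or _b are one class to them, and where a whole thing is asked for, a point or a joint stands for the part that bears it (a point fixed in the world has none). Each returns a list of dicts, best first, with "conf" (0 to 1); they miss things now and then, are a little off and sometimes report something else, mostly with a low value. They report only what shows in the picture. A call takes as long as a camera call. They do not tell look-alikes from the thing itself.
- models.look_for(picture, name): "bbox" ([centre column, centre row, width, height] in pixels, round what is visible of it).
- models.landmark_of(picture, name): "location" ([column, row] in pixels: a listed point, or the origin of a listed thing).
The state is a dict: "t": time; "qpos": joint angles; "qvel": joint speeds; "joint_torque": joint torques, N m; "ee_pos": TCP position; "orientation": TCP orientation; "ft_force": force on the tool from outside, world axes, zero at the start; "moment": the same for the moment, N m; "width": finger opening in mm; "grasp_force": force on a finger pad.
Only numpy, scipy, OpenCV 4.12 (cv2) and the standard library are available. Lean on these libraries where they do the work, as an engineer would, in place of code of your own. Each camera call takes 0.05 s, during which the arm holds its last target. There are 200 camera calls.

## Task

Open the amber safety jar: squeeze the two red side tabs of its cap inward and, holding them in, turn the cap counter-clockwise (seen from above) until it comes free, just short of where you feel its stop; never wrench it against the stop or pull while it is still held, then lift it off the neck. Set the cap down the right way up in the middle of the blue tray and let go of it only once it is down there; leave the other things on the bench where they are.

Things in the scene. Friction and masses are not known exactly. Their poses are not given: they have to be found in the camera images.
- jar: Amber jar, 82 mm across, with a pale band, on a round dark foot plate (100 mm across) screwed to the bench: it cannot move. Origin at the centre of the foot's underside, z up. Its shoulder is 70 mm above the bench; on it stands a white guard ring (52 mm inside, 68 mm outside, top at 79 mm) with notches at the jar's +y and -y sides that catch the feet of the cap's tabs.
- jar_rim (a point): Centre of the rim of the jar's white neck, 106 mm above the bench; 24 mm diameter. Hidden bayonet lugs hold the cap: it comes free after 19 to 71 degrees counter-clockwise (from above) from closed, differing from jar to jar; 5 degrees on, a springy stop begins, its torque rising 8 N m per rad (0.15 N m is clearly felt, over 0.35 is wrenching). Until then it turns easily. It lifts freely once free; lifting earlier pulls on the lugs.
- cap: Loose black ribbed cap, 47 mm diameter, 43 mm high, about 70 g, flat underneath. Origin at the centre of its lower rim, z up through its top; seated, the origin is 71 mm above the bench. Two red tabs stand on its +y and -y sides; closed, its axes coincide with the jar's. It has about 1.5 mm of sideways play on the neck.
- cap_grip (a point): Point on the cap's axis 30 mm above its origin, midway between the tabs: a good height to grip them (fingertips stay above the guard ring). The tabs' flat outer faces are 18 mm wide, reach from 13 to 42 mm above the cap's origin and are 56 mm apart (44 mm squeezed fully in). Each tab's foot, at the bottom, is 11 mm wide and reaches out 29 mm from the axis.
- tab_left (a joint): Inward travel of the red tab on the cap's +y side: 0 m out (locked), 0.006 m fully in. Spring: 3.5 N at rest, 7.7 N fully in. Its foot clears the guard ring from about 0.004 m.
- tab_right (a joint): The same for the red tab on the cap's -y side.
- tray: Shallow square blue tray, fixed, 136 x 136 mm, 14 mm high, walls and floor 4 mm thick. Origin at the centre of its underside, z up, x and y along its sides.
- sink: Black finned heat sink, 30 x 40 x 22 mm, loose bystander. Origin at the centre of its underside.
- block: Pale spacer block, 30 x 45 x 20 mm, loose bystander. Origin at the centre of its underside.
- silver_knob: Pale silver knob, 28 mm diameter, 20 mm high, loose bystander. Origin at the centre of its underside.
- marker: Red and white marker pen lying down, 135 mm long, 17 mm thick, loose bystander. Origin at the centre of its underside.
Not all that is in view belongs to the job. Of the things that look like the cap, the middle-sized one is meant.

How it is judged (in metres and radians):
On the way, in this order (a step that is already met when the one before it is completed fails the run):
1. both tabs are squeezed in and the cap is turned more than 14 degrees while still down on the neck (value of joint each of tab_left, tab_right above 0.003 m and angle between the x axis of cap and the x axis of jar, either way round above 0.25 rad and z of cap in the frame of jar below 0.08 m), for 0.1 s.
2. the cap is lifted clear off the neck (z of cap in the frame of jar above 0.112 m), for 0.1 s.
At the end, for the whole second after the job is handed in: The cap rests the right way up (within 0.15 rad) on the tray's floor, its axis within 30 mm of the tray's middle along each side, let go and still (x of cap in the frame of tray between -0.03 and 0.03 m and y of cap in the frame of tray between -0.03 and 0.03 m and height (world z) of cap below 0.012 m and angle between cap's own z axis and vertical below 0.15 rad and linear speed of cap below 0.02 m/s and contact force between the fingers and cap below 0.1 N); the robot touches nothing.
It fails at once if the cap is wrenched: it is pressed on the jar (stop, lugs, guard ring or neck) with more than 34 N in all (contact force between cap and jar above 34 N).
It fails at once if the cap is let go in the air away from the jar, more than 25 mm above the tray's floor (horizontal distance between cap and jar above 0.06 m and height (world z) of cap above 0.03 m and contact force between the fingers and cap below 0.1 N).
It fails at once if the heat sink, spacer block, silver knob or marker pen is moved more than 25 mm (distance of any of sink, block, silver_knob, marker from where it was at the start of the episode above 0.025 m).
It also fails if it takes over 72 s, if anything falls off the work surface, if the arm or the gripper's body presses on something with over 40 N, if the wrist force passes 120 N, or if a joint passes its speed limit or range.

## Working session

There is one attempt and no reset: what is moved stays moved. The work goes in short steps, Python scripts to look and compute and a tool call to move; the robot and the scene stay as the last step left them, time stands still between calls to the robot, and variables do not carry over. Pictures are saved under pics/ and viewed, at most 10 in all, crops included, and the job is handed in when it is done.

Besides the shell and the picture viewer there is one more tool, called after "Request:" in YAML: its name, and indented under it one key for each argument. play_rows: Moves the arm, as the interface text tells. Its arguments: {"type":"object","properties":{"dp":{"type":"array"},"yaw":{"type":"array"},"gripper":{"type":"number"}},"required":["dp","yaw"]}

```bash
mkdir -p pics; cat > h.py <<'E'
import numpy as np, cv2
from workcell import ctrl, viewer, ticket, models
from scipy.spatial.transform import Rotation as R
def Tcw(p):
    if "T" in p: return np.array(p["T"])
    o=ctrl.get_obs(); T=np.eye(4); T[:3,:3]=R.from_rotvec(o["orientation"]).as_matrix(); T[:3,3]=o["ee_pos"]
    return T@np.array(p["hand_eye"])
def cloud(p,T=None):
    T=Tcw(p) if T is None else T
    z=p["range_z"]; v,u=np.mgrid[0:z.shape[0],0:z.shape[1]]
    P=np.stack([(u-p["cx"])/p["fx"]*z,-(v-p["cy"])/p["fy"]*z,-z,np.ones_like(z)],-1)@T.T
    P=P[...,:3]; P[z==0]=np.nan; return P
def save(p,n): cv2.imwrite("pics/"+n,p["pixels"][...,::-1])
E
python3 - <<'E'
from h import *
ims=[]
for n in ["scene","side"]:
    p=viewer.get_image(n); P=cloud(p); ims.append(p["pixels"]); print(n,[k for k in p if k not in("pixels","range_z")])
    np.savez(f"{n}.npz",P=P,rgb=p["pixels"])
    for name in ["jar","cap","tray","cap_grip","jar_rim","sink","block","silver_knob","marker"]:
        for d in models.look_for(p,name)[:4] if name not in("cap_grip","jar_rim") else []:
            c,r=map(int,d["bbox"][:2]); print(name,np.round(d["bbox"]),round(d["conf"],2),np.round(P[r,c]))
        if name in("cap_grip","jar_rim","tray","cap"):
            for d in models.landmark_of(p,name)[:3]: 
                c,r=map(int,np.round(d["location"])); print(" lm",name,c,r,round(d["conf"],2),np.round(P[r,c]))
    save(p,n+"0.png")
print(ctrl.get_obs())
E
```

```text
scene ['fx', 'fy', 'cx', 'cy', 'T', 'shot']
jar [228. 270.  43.  47.] 0.82 [450. 339.  74.]
cap [229. 252.  25.  35.] 0.78 [460. 320. 113.]
cap [203. 232.  20.  22.] 0.57 [579. 277.  35.]
 lm cap 228 254 0.95 [456. 328. 114.]
 lm cap 201 235 0.77 [580. 284.  28.]
 lm cap 161 256 0.64 [593. 394.  56.]
tray [294. 200.  70.  52.] 0.87 [485.  37.   6.]
 lm tray 290 202 0.69 [487.  48.   6.]
 lm cap_grip 226 251 0.84 [465. 324. 113.]
 lm cap_grip 206 231 0.8 [578. 269.  31.]
 lm cap_grip 160 249 0.77 [606. 384.  58.]
 lm jar_rim 227 249 0.77 [466. 319. 113.]
sink [228. 172.  21.  18.] 0.76 [675.  75.  23.]
sink [280. 278.  42.  44.] 0.29 [nan nan nan]
block [199. 192.  16.  16.] 0.78 [687. 179.  17.]
silver_knob [322. 232.  11.  10.] 0.61 [370.  87.  19.]
marker [282. 278.  41.  42.] 0.69 [nan nan nan]
marker [227. 251.  24.  28.] 0.43 [465. 324. 113.]
side ['fx', 'fy', 'cx', 'cy', 'T', 'shot']
jar [224. 195.  40.  48.] 0.79 [472. 271.  55.]
cap [223. 172.  22.  21.] 0.82 [470. 304.  95.]
cap [275. 210.  21.  13.] 0.69 [582. 252.  25.]
cap [284. 189.  32.  33.] 0.66 [618. 346.  37.]
 lm c
[... 637 characters left out ...]
't': 1.2, 'qpos': array([-1.89919107e-02,  4.23089321e-01,  1.62986954e+00, -2.68228440e-05,
        1.08859074e+00, -1.89691408e-02]), 'qvel': array([-1.24034873e-03, -1.08132297e-03,  4.32107777e-04, -1.67495557e-04,
        5.03838791e-05,  1.05884152e-03]), 'joint_torque': array([ 4.48435476e-04, -5.44589281e+01, -2.74044567e+01,  6.44264300e-02,
        1.69694965e-02, -5.86988037e-06]), 'ee_pos': array([6.25005851e+02, 2.33039470e-02, 2.22693724e+02]), 'orientation': array([2.22141936e+00, 2.22139641e+00, 2.00084352e-05]), 'ft_force': array([-0.11206708, -0.15705046, -0.52942182]), 'moment': array([ 0.02316587, -0.0077673 ,  0.02690465]), 'grasp_force': 0.0, 'width': 87.18468426076066}
```

View pics/scene0.png

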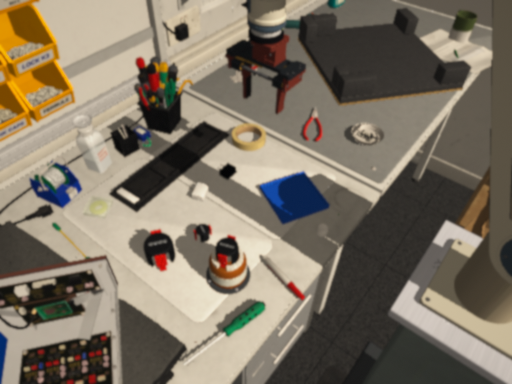

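View pics/side0.png

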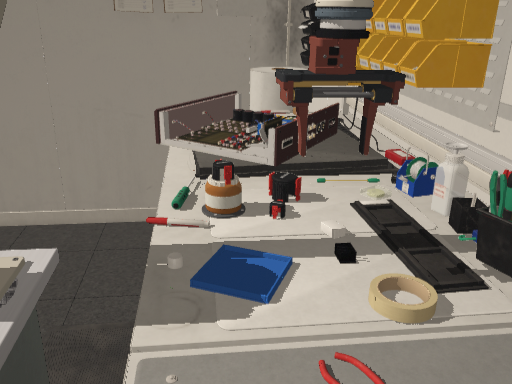

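The scene view shows three cap look-alikes. The big one is loose at (160,249), the small one is loose at (203,232), and one is seated on the amber jar at (228,252). The one on the jar is between the other two in size, so it fits. I'll move above it and confirm with the wrist camera.

Request:
play_rows:
  dp:
    - [-20, 36, 10]
    - [-20, 36, 10]
    - [-20, 36, 10]
    - [-20, 36, 10]
    - [-20, 36, 10]
    - [-20, 36, 10]
    - [-20, 36, 10]
    - [-20, 36, 10]
  yaw: [0, 0, 0, 0, 0, 0, 0, 0]

```text
t: 1.87
ee_pos: [466.4, 284.6, 302.0]
orientation: [2.222, 2.221, 0.001]
ft_force: [1.3, 0.6, 0.5]
width: 87.8
grasp_force: 0.0
```

Request:
play_rows:
  dp:
    - [0, 0, 0]
    - [0, 0, 0]
  yaw: [0, 0]

```text
t: 2.03
ee_pos: [467.0, 284.9, 302.0]
orientation: [2.217, 2.226, 0.002]
ft_force: [-0.0, -0.1, 0.4]
width: 87.8
grasp_force: 0.0
```

```bash
python3 - <<'E'
from h import *
o=ctrl.get_obs(); print(np.round(o["ee_pos"],1),o["orientation"])
p=viewer.get_image("wrist"); print(np.round(p["hand_eye"],3)); P=cloud(p)
np.savez("w1.npz",P=P,rgb=p["pixels"])
save(p,"w1.png")
for n in ["cap_grip","jar_rim","cap","tab_left"]:
    for d in models.landmark_of(p,n)[:3]:
        c,r=map(int,np.round(d["location"])); print(n,c,r,round(d["conf"],2),np.round(P[min(r,383),min(c,511)]))
rgb=p["pixels"].astype(int)
red=(rgb[...,0]>120)&(rgb[...,1]<70)&(rgb[...,2]<70)&(P[...,2]>85)&(P[...,2]<130)
n,l,s,c=cv2.connectedComponentsWithStats(red.astype(np.uint8))
for i in range(1,n):
    if s[i,4]>30: print(s[i],c[i],np.round(np.nanmean(P[l==i],0),1))
m=(P[...,2]>108)&(P[...,2]<125); print("top",m.sum(),np.nanmean(P[m],0),np.nanmin(P[m],0),np.nanmax(P[m],0))
E
```

```text
[467.  284.9 302. ] [2.21650275e+00 2.22562002e+00 2.19685399e-03]
[[ 0.00000e+00  9.70000e-01  2.45000e-01  6.43660e+01]
 [ 1.00000e+00  0.00000e+00 -1.00000e-03 -7.67000e-01]
 [-1.00000e-03  2.45000e-01 -9.70000e-01 -1.62594e+02]
 [ 0.00000e+00  0.00000e+00  0.00000e+00  1.00000e+00]]
cap_grip 346 169 0.95 [583. 268.  33.]
cap_grip 262 142 0.69 [472. 311. 115.]
cap_grip 389 87 0.57 [620. 369.  59.]
cap 344 168 0.87 [581. 269.  32.]
cap 375 88 0.87 [604. 368.  58.]
cap 260 140 0.61 [470. 313. 112.]Traceback (most recent call last):
  File "<stdin>", line 7, in <module>
ValueError: it knows: block, cap, cap_grip, jar, jar_rim, marker, silver_knob, sink, tray
```

View pics/w1.png

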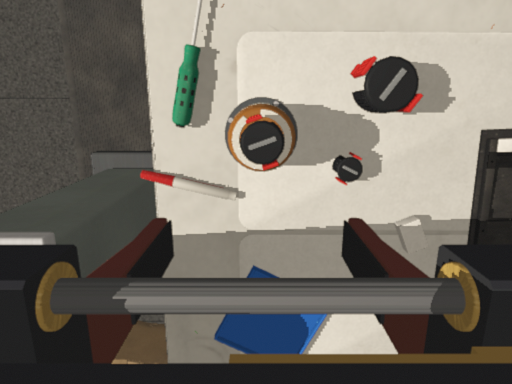

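The wrist view shows the jar with its cap at (262,142) and red tabs at (253,118) and (270,167). The loose small cap is at (348,168) and the loose big one at (390,85). The jar's cap is the middle size, so it's the target. An enlarged crop will confirm it while I measure.

```bash
python3 - <<'E'
from h import *
d=np.load("w1.npz"); P=d["P"]; rgb=d["rgb"].astype(int)
red=(rgb[...,0]>110)&(rgb[...,1]<80)&(rgb[...,2]<80)&(P[...,2]>75)&(P[...,2]<130)
n,l,s,c=cv2.connectedComponentsWithStats(red.astype(np.uint8))
for i in range(1,n):
    if s[i,4]>10: print("red",s[i],c[i],np.round(np.nanmean(P[l==i],0),1))
near=np.hypot(P[...,0]-470,P[...,1]-310)<60
for lo,hi in [(108,125),(74,84),(60,74),(2,12)]:
    m=near&(P[...,2]>lo)&(P[...,2]<hi)
    q=P[m]; (cx,cy),rr=cv2.minEnclosingCircle(q[:,:2].astype(np.float32)); print(lo,m.sum(),np.round(np.median(q,0),1),"circ",cx,cy,rr)
for n,x,y,lo in [("big",610,370,50),("small",583,268,25)]:
    m=(np.hypot(P[...,0]-x,P[...,1]-y)<40)&(P[...,2]>lo); (cx,cy),rr=cv2.minEnclosingCircle(P[m][:,:2].astype(np.float32)); print(n,cx,cy,rr,np.nanmedian(P[m][:,2]))
cv2.imwrite("pics/w1c.png",cv2.resize(d["rgb"][70:215,205:435,::-1],None,fx=3.4,fy=3.4,interpolation=cv2.INTER_CUBIC))
# tray from all views (blue)
for f in ["scene","side","w1"]:
    e=np.load(f+".npz"); Q=e["P"]; h=e["rgb"].astype(int)
    b=(h[...,2]>h[...,0]+50)&(h[...,2]>h[...,1]+30)&(abs(Q[...,0]-480)<130)&(abs(Q[...,1]-40)<130)&(Q[...,2]<25)
    q=Q[b][:,:2].astype(np.float32); print(f,len(q),cv2.minAreaRect(q))
E
```

```text
red [247 115  15   9  77] [253.72727273 118.46753247] [463.3 335.1 108.9]
red [263 161  16  10  81] [270.30864198 165.43209877] [481.  286.2 111.5]
108 1672 [472.  311.1 113. ] circ 471.86962890625 310.0060119628906 28.805940628051758
74 888 [474.6 313.4  79. ] circ 472.1973876953125 309.8272399902344 34.29874801635742
60 885 [466.7 329.8  67.6] circ 472.0257873535156 310.0756530761719 40.31301498413086
2 664 [468.1 342.5   6. ] circ 469.6463317871094 310.1094055175781 59.24897766113281
big 619.7499389648438 374.41064453125 35.278446197509766 57.29236544304234
small 588.9979858398438 266.53839111328125 21.096654891967773 30.91932389315855
scene 1998 ((496.25341796875, 26.45964813232422), (136.12249755859375, 149.1319122314453), 62.55745315551758)
side 3796 ((496.1490478515625, 35.918701171875), (160.79180908203125, 136.53167724609375), 63.18862533569336)
w1 3632 ((490.9151611328125, 24.478164672851562), (134.67713928222656, 135.43850708007812), 62.85991668701172)
```

View pics/w1c.png

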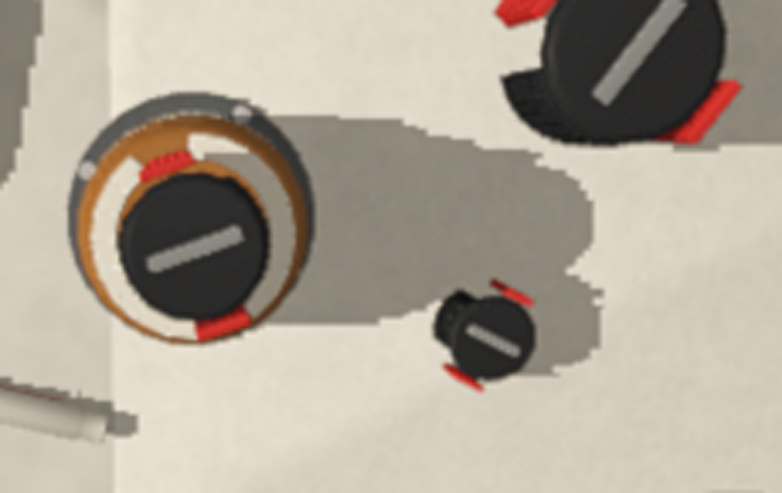

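The crop confirms it: the jar cap (crop 190,245) is the middle-sized one, and the measured radii are 35, 29 and 21 mm. The jar is at (472,310) with its tab line about 20° CCW from +y, so the tool needs a yaw of -70°.

Request:
play_rows:
  dp:
    - [0.6, 3, -15]
    - [0.6, 3, -15]
    - [0.6, 3, -15]
    - [0.6, 3, -15]
    - [0.6, 3, -15]
    - [0.6, 3, -15]
    - [0.6, 3, -15]
    - [0.8, 4, -15]
  yaw: [-7, -7, -7, -7, -7, -7, -7, -7]
  gripper: 0

```text
t: 2.9
ee_pos: [473.4, 306.5, 180.1]
orientation: [3.008, 0.905, -0.001]
ft_force: [0.2, -0.2, 0.7]
width: 87.9
grasp_force: 0.0
```

Request:
play_rows:
  dp:
    - [0, 0, -10]
    - [0, 0, -10]
    - [0, 0, 0]
    - [0, 0, 0]
  yaw: [-7, -7, 0, 0]

```text
t: 3.23
ee_pos: [473.0, 306.8, 160.6]
orientation: [3.093, 0.548, -0.003]
ft_force: [0.7, 0.3, -0.4]
width: 87.8
grasp_force: 0.0
```

```bash
cat >> h.py <<'E'
def st():
    o=ctrl.get_obs(); M=R.from_rotvec(o["orientation"]).as_matrix(); y=M[:,1]
    print("t",round(o["t"],2),"p",np.round(o["ee_pos"],2),"yaw",round(np.degrees(np.arctan2(y[1],y[0])),2),"F",np.round(o["ft_force"],2),"M",np.round(o["moment"],3),"w",round(o["width"],2),"g",round(o["grasp_force"],2),"q6",round(o["qpos"][5],2))
E
python3 - <<'E'
from h import *
st()
p=viewer.get_image("wrist"); P=cloud(p); rgb=p["pixels"].astype(int)
red=(rgb[...,0]>110)&(rgb[...,1]<80)&(rgb[...,2]<80)&(P[...,2]>75)&(P[...,2]<130)
n,l,s,c=cv2.connectedComponentsWithStats(red.astype(np.uint8))
for i in range(1,n):
    if s[i,4]>10: print("red",s[i],c[i],np.round(np.nanmean(P[l==i],0),1))
near=np.hypot(P[...,0]-470,P[...,1]-310)<45
for lo,hi in [(108,118),(60,84)]:
    m=near&(P[...,2]>lo)&(P[...,2]<hi)
    q=P[m]; (cx,cy),rr=cv2.minEnclosingCircle(q[:,:2].astype(np.float32)); print(lo,m.sum(),np.round(np.median(q,0),1),"circ",cx,cy,rr)
    if lo>100: print(cv2.fitEllipse(cv2.convexHull(q[:,:2].astype(np.float32))))
save(p,"w2.png")
E
```

```text
t 3.23 p [472.96 306.78 160.59] yaw -69.9 F [ 0.68  0.3  -0.41] M [-0.037  0.065  0.004] w 87.79 g 0.0 q6 1.77
red [281 185   9  35 182] [285.41208791 204.34065934] [482.  288.7 110.9]
red [204 194   7  26 141] [207.07092199 205.9787234 ] [464. 337. 114.]
108 4131 [473.2 312.8 114.2] circ 472.0777893066406 312.15802001953125 29.064735412597656
((472.0675048828125, 312.1114501953125), (45.50663757324219, 58.01536178588867), 18.50393295288086)
60 3216 [494.3 320.1  71.4] circ 472.28814697265625 312.1826171875 40.65018844604492
```

View pics/w2.png

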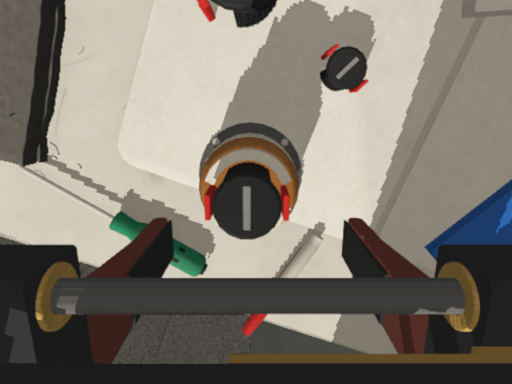

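The cap is centred at about (247,205), to the left of the fingers' midline at column 257. The hand-eye error is about 2 mm, so I'll take a second look at the same height with the tool turned about 90° and cancel it.

Request:
play_rows:
  dp:
    - [0, 0, 0]
    - [0, 0, 0]
    - [0, 0, 0]
    - [0, 0, 0]
    - [0, 0, 0]
    - [0, 0, 0]
    - [0, 0, 0]
    - [0, 0, 0]
  yaw: [7, 7, 7, 7, 7, 7, 7, 7]

```text
t: 3.95
ee_pos: [473.4, 308.1, 162.3]
orientation: [2.467, 1.945, 0.002]
ft_force: [0.1, -0.1, 0.7]
width: 88.1
grasp_force: 0.0
```

Request:
play_rows:
  dp:
    - [0, 0, 0]
    - [0, 0, 0]
    - [0, 0, 0]
    - [0, 0, 0]
    - [0, 0, 0]
    - [0, 0, 0]
    - [0, 0, 0]
    - [0, 0, 0]
  yaw: [7, 7, 7, 7, 6, 0, 0, 0]

```text
t: 4.62
ee_pos: [473.0, 308.1, 161.8]
orientation: [1.805, 2.571, 0.001]
ft_force: [-0.2, 0.2, -0.3]
width: 87.5
grasp_force: 0.0
```

```bash
python3 - <<'E'
from h import *
st()
p=viewer.get_image("wrist"); P=cloud(p)
near=np.hypot(P[...,0]-470,P[...,1]-310)<45
for lo,hi in [(108,118),(60,84)]:
    m=near&(P[...,2]>lo)&(P[...,2]<hi)
    q=P[m]; c,rr=cv2.minEnclosingCircle(q[:,:2].astype(np.float32)); print(lo,m.sum(),"circ",c,rr)
    if lo>100: print(cv2.fitEllipse(cv2.convexHull(q[:,:2].astype(np.float32)))); c1=np.array(c)
c0=np.array([472.08,312.15]); a=R.from_euler('z',90,degrees=True).as_matrix()[:2,:2]
e=np.linalg.solve(a-np.eye(2),c1-c0); print("e",e,"true",c0-e)
E
```

```text
t 4.62 p [473.04 308.11 161.82] yaw 19.87 F [-0.2   0.23 -0.29] M [ 0.054 -0.026  0.051] w 87.54 g 0.0 q6 0.21
108 4108 circ (471.39501953125, 312.0976257324219) 28.908878326416016
((471.5135498046875, 312.20806884765625), (44.9366455078125, 57.84629821777344), 16.465421676635742)
60 3447 circ (471.5518493652344, 312.2580261230469) 40.42601776123047
e [0.3163031  0.36867737] true [471.7636969  311.78132263]
```

Request:
play_rows:
  dp:
    - [0, 0, 0]
    - [0, 0, 0]
    - [0, 0, 0]
    - [0, 0, 0]
    - [0, 0, 0]
    - [0, 0, 0]
    - [0, 0, 0]
    - [0, 0, 0]
  yaw: [-7, -7, -7, -7, -7, -7, -7, -7]

```text
t: 5.33
ee_pos: [472.7, 308.2, 161.4]
orientation: [-2.804, -1.416, -0.0]
ft_force: [-0.1, -0.7, -0.4]
width: 87.9
grasp_force: 0.0
```

Request:
play_rows:
  dp:
    - [0, 0, 0]
    - [0, 0, 0]
    - [0, 0, 0]
    - [0, 0, 0]
    - [-1.2, 3.5, 0]
    - [0, 0, -12]
    - [0, 0, 0]
    - [0, 0, 0]
  yaw: [-7, -7, -7, -7, -6, 0, 0, 0]

```text
t: 6.0
ee_pos: [470.8, 311.2, 148.3]
orientation: [3.092, 0.55, -0.003]
ft_force: [-0.2, -0.3, 0.0]
width: 87.7
grasp_force: 0.0
```

```bash
python3 - <<'E'
from h import *
for i in range(4): st(); p=viewer.get_image("wrist")
P=cloud(p); near=np.hypot(P[...,0]-470,P[...,1]-310)<45
q=P[near&(P[...,2]>108)&(P[...,2]<118)]; print(cv2.minEnclosingCircle(q[:,:2].astype(np.float32)),np.median(q[:,2]))
E
```

```text
t 6.0 p [470.83 311.2  148.26] yaw -69.84 F [-0.19 -0.33  0.03] M [0.023 0.101 0.005] w 87.68 g 0.0 q6 1.78
t 6.05 p [471.14 311.37 148.7 ] yaw -69.87 F [ 0.71  0.16 -0.16] M [0.025 0.09  0.006] w 87.8 g 0.0 q6 1.78
t 6.1 p [471.37 311.5  149.  ] yaw -69.91 F [ 0.07 -0.2   1.08] M [0.018 0.07  0.006] w 87.89 g 0.0 q6 1.78
t 6.15 p [471.48 311.58 149.22] yaw -69.92 F [-0.54  0.6   0.03] M [0.04  0.103 0.041] w 88.32 g 0.0 q6 1.78
((471.60980224609375, 311.9885559082031), 28.912153244018555) 113.58968145658665
```

Request:
play_rows:
  dp:
    - [0, 0, -15]
    - [0, 0, -15]
    - [0, 0, -15]
    - [0, 0, -11]
    - [0, 0, -6]
    - [0, 0, -4]
    - [0, 0, 0]
    - [0, 0, 0]
  yaw: [0, 0, 0, 0, 0, 0, 0, 0]

```text
t: 6.87
ee_pos: [471.8, 311.9, 83.6]
orientation: [-3.094, -0.546, -0.001]
ft_force: [0.5, -1.2, 0.0]
width: 87.8
grasp_force: 0.0
```

Request:
play_rows:
  dp:
    - [0, 0, 0]
    - [0, 0, 0]
    - [0, 0, 0]
    - [0, 0, 0]
    - [0, 0, 0]
    - [0, 0, 0]
  yaw: [0, 0, 0, 0, 0, 0]
  gripper: 0.4

```text
t: 7.37
ee_pos: [471.6, 311.8, 83.6]
orientation: [-3.094, -0.545, -0.001]
ft_force: [-0.3, -0.3, 1.7]
width: 53.5
grasp_force: 4.3
```

```bash
python3 - <<'E'
from h import *
st();p=viewer.get_image("wrist"); st()
save(p,"w3.png")
E
```

```text
t 7.37 p [471.6 311.8  83.6] yaw -70.0 F [-0.3  -0.31  1.73] M [0.004 0.137 0.014] w 53.5 g 4.28 q6 1.78
t 7.42 p [471.59 311.78  83.58] yaw -70.0 F [ 0.12 -0.24  2.09] M [ 0.031  0.145 -0.027] w 53.25 g 4.48 q6 1.78
```

Request:
play_rows:
  dp:
    - [0, 0, 0]
    - [0, 0, 0]
    - [0, 0, 0]
    - [0, 0, 0]
  yaw: [0, 0, 0, 0]
  gripper: 0.48

```text
t: 7.75
ee_pos: [471.6, 311.8, 83.5]
orientation: [-3.094, -0.546, -0.0]
ft_force: [-1.4, 0.6, 4.2]
width: 45.9
grasp_force: 13.4
```

Request:
play_rows:
  dp:
    - [0, 0, 0]
    - [0, 0, 0]
    - [0, 0, 0]
    - [0, 0, 0]
  yaw: [0, 0, 0, 0]
  gripper: 0.6

```text
t: 8.08
ee_pos: [471.6, 311.8, 83.6]
orientation: [-3.094, -0.546, -0.0]
ft_force: [-1.2, -0.2, 5.4]
width: 44.9
grasp_force: 30.0
```

```bash
python3 -c "
from h import *
st()"
```

```text
t 8.08 p [471.61 311.8   83.56] yaw -70.0 F [-1.16 -0.18  5.37] M [ 0.118  0.303 -0.04 ] w 44.92 g 30.0 q6 1.78
```

The grip is centred and squeezed fully in. The stop can't begin before 24°, so I'll turn 22° first.

Request:
play_rows:
  dp:
    - [0, 0, 0]
    - [0, 0, 0]
    - [0, 0, 0]
    - [0, 0, 0]
    - [0, 0, 0]
    - [0, 0, 0]
    - [0, 0, 0]
    - [0, 0, 0]
  yaw: [3, 4, 4, 4, 4, 3, 0, 0]

```text
t: 8.75
ee_pos: [471.9, 311.9, 83.6]
orientation: [-2.934, -1.124, -0.002]
ft_force: [0.1, -0.4, 5.3]
width: 45.2
grasp_force: 30.0
```

```bash
python3 -c "
from h import *
st()"
```

```text
t 8.75 p [471.9  311.9   83.57] yaw -48.08 F [ 0.13 -0.39  5.34] M [ 0.04  -0.044  0.026] w 45.18 g 30.0 q6 1.4
```

```bash
cat > m.py <<'E'
from h import *
a=[ctrl.get_obs()["moment"][2]]
for i in range(2): viewer.get_image("side"); a.append(ctrl.get_obs()["moment"][2])
print("Mz",np.round(a,3),"mean",round(np.mean(a),3)); st()
E
python3 m.py
```

```text
Mz [0.026 0.012 0.045] mean 0.028
t 8.85 p [471.9  311.9   83.57] yaw -48.08 F [ 0.79 -0.73  5.21] M [ 0.003 -0.03   0.045] w 44.83 g 30.0 q6 1.4
```

Request:
play_rows:
  dp:
    - [0, 0, 0]
    - [0, 0, 0]
    - [0, 0, 0]
    - [0, 0, 0]
  yaw: [1, 1, 0, 0]

```text
t: 9.18
ee_pos: [471.9, 311.9, 83.6]
orientation: [-2.913, -1.175, -0.001]
ft_force: [0.8, 0.8, 5.0]
width: 45.0
grasp_force: 30.0
```

```bash
python3 m.py
```

```text
Mz [0.077 0.02  0.022] mean 0.039
t 9.28 p [471.82 311.86  83.55] yaw -46.07 F [ 0.87 -0.28  4.78] M [ 0.045 -0.079  0.022] w 44.95 g 30.0 q6 1.37
```

Request:
play_rows:
  dp:
    - [0, 0, 0]
    - [0, 0, 0]
    - [0, 0, 0]
    - [0, 0, 0]
  yaw: [1, 1, 0, 0]

```text
t: 9.62
ee_pos: [471.8, 311.8, 83.5]
orientation: [-2.893, -1.226, -0.001]
ft_force: [0.1, -0.0, 5.1]
width: 45.1
grasp_force: 30.0
```

```bash
python3 m.py
```

```text
Mz [-0.024  0.037  0.052] mean 0.022
t 9.72 p [471.8  311.85  83.56] yaw -44.07 F [ 0.96 -0.16  5.19] M [0.034 0.003 0.052] w 45.13 g 30.0 q6 1.33
```

Request:
play_rows:
  dp:
    - [0, 0, 0]
    - [0, 0, 0]
    - [0, 0, 0]
    - [0, 0, 0]
  yaw: [1, 1, 0, 0]

```text
t: 10.05
ee_pos: [471.8, 311.8, 83.6]
orientation: [-2.871, -1.276, -0.001]
ft_force: [-0.2, 0.4, 5.0]
width: 44.9
grasp_force: 30.0
```

```bash
python3 m.py
```

```text
Mz [-0.022  0.06  -0.014] mean 0.008
t 10.15 p [471.78 311.84  83.56] yaw -42.07 F [ 0.87 -0.92  5.17] M [ 0.041  0.026 -0.014] w 45.5 g 30.0 q6 1.3
```

Request:
play_rows:
  dp:
    - [0, 0, 0]
    - [0, 0, 0]
    - [0, 0, 0]
    - [0, 0, 0]
  yaw: [1, 1, 0, 0]

```text
t: 10.48
ee_pos: [471.8, 311.8, 83.6]
orientation: [-2.848, -1.326, -0.001]
ft_force: [0.9, 1.5, 5.6]
width: 45.1
grasp_force: 30.0
```

```bash
python3 m.py
```

```text
Mz [-0.026  0.056 -0.054] mean -0.008
t 10.58 p [471.76 311.82  83.55] yaw -40.07 F [0.89 0.45 5.74] M [ 0.079  0.    -0.054] w 45.07 g 30.0 q6 1.26
```

Request:
play_rows:
  dp:
    - [0, 0, 0]
    - [0, 0, 0]
    - [0, 0, 0]
    - [0, 0, 0]
  yaw: [1, 1, 0, 0]

```text
t: 10.92
ee_pos: [471.8, 311.8, 83.6]
orientation: [-2.824, -1.376, -0.001]
ft_force: [0.6, 0.3, 5.7]
width: 45.2
grasp_force: 30.0
```

```bash
sed -i 's/range(2)/range(3)/' m.py; python3 m.py
```

```text
Mz [ 0.056  0.009 -0.     0.016] mean 0.02
t 11.07 p [471.73 311.82  83.54] yaw -38.07 F [-0.33 -0.3   5.45] M [ 0.043 -0.05   0.016] w 45.15 g 30.0 q6 1.23
```

Request:
play_rows:
  dp:
    - [0, 0, 0]
    - [0, 0, 0]
    - [0, 0, 0]
    - [0, 0, 0]
  yaw: [1, 1, 0, 0]

```text
t: 11.4
ee_pos: [471.7, 311.8, 83.6]
orientation: [-2.8, -1.425, -0.001]
ft_force: [1.2, 0.1, 6.0]
width: 45.0
grasp_force: 30.0
```

```bash
python3 m.py
```

```text
Mz [0.024 0.002 0.045 0.028] mean 0.025
t 11.55 p [471.74 311.82  83.56] yaw -36.07 F [ 1.18 -0.34  5.64] M [ 0.018 -0.025  0.028] w 45.28 g 30.0 q6 1.19
```

Request:
play_rows:
  dp:
    - [0, 0, 0]
    - [0, 0, 0]
    - [0, 0, 0]
    - [0, 0, 0]
  yaw: [1, 1, 0, 0]

```text
t: 11.88
ee_pos: [471.8, 311.8, 83.6]
orientation: [-2.775, -1.473, -0.001]
ft_force: [-0.1, 0.2, 6.4]
width: 44.9
grasp_force: 30.0
```

```bash
python3 m.py
```

```text
Mz [ 0.048  0.016 -0.008 -0.022] mean 0.008
t 12.03 p [471.75 311.84  83.57] yaw -34.07 F [ 0.62 -0.9   5.1 ] M [-0.003 -0.021 -0.022] w 45.32 g 30.0 q6 1.16
```

Request:
play_rows:
  dp:
    - [0, 0, 0]
    - [0, 0, 0]
    - [0, 0, 0]
    - [0, 0, 0]
  yaw: [1, 1, 0, 0]

```text
t: 12.37
ee_pos: [471.7, 311.8, 83.6]
orientation: [-2.749, -1.521, -0.001]
ft_force: [0.9, 0.5, 5.0]
width: 45.1
grasp_force: 30.0
```

```bash
python3 m.py
```

```text
Mz [ 0.05  -0.02  -0.02  -0.073] mean -0.016
t 12.52 p [471.74 311.81  83.54] yaw -32.07 F [ 0.72 -0.41  6.02] M [ 0.019 -0.041 -0.073] w 45.0 g 30.0 q6 1.12
```

Request:
play_rows:
  dp:
    - [0, 0, 0]
    - [0, 0, 0]
    - [0, 0, 0]
    - [0, 0, 0]
  yaw: [1, 1, 0, 0]

```text
t: 12.85
ee_pos: [471.7, 311.8, 83.6]
orientation: [-2.722, -1.569, -0.001]
ft_force: [0.4, 0.6, 6.4]
width: 45.0
grasp_force: 30.0
```

```bash
python3 m.py
```

```text
Mz [-0.084 -0.     0.017 -0.03 ] mean -0.024
t 13.0 p [471.76 311.83  83.57] yaw -30.07 F [ 1.   -0.35  5.36] M [ 0.026 -0.034 -0.03 ] w 44.89 g 30.0 q6 1.09
```

Request:
play_rows:
  dp:
    - [0, 0, 0]
    - [0, 0, 0]
    - [0, 0, 0]
    - [0, 0, 0]
  yaw: [1, 1, 0, 0]

```text
t: 13.33
ee_pos: [471.8, 311.8, 83.6]
orientation: [2.694, 1.616, 0.001]
ft_force: [1.3, 0.2, 5.2]
width: 45.2
grasp_force: 30.0
```

```bash
python3 m.py
```

```text
Mz [ 0.009  0.014 -0.002  0.041] mean 0.016
t 13.48 p [471.76 311.83  83.56] yaw -28.07 F [1.01 0.06 5.61] M [-0.026  0.02   0.041] w 44.89 g 30.0 q6 1.05
```

Request:
play_rows:
  dp:
    - [0, 0, 0]
    - [0, 0, 0]
    - [0, 0, 0]
    - [0, 0, 0]
  yaw: [1, 1, 0, 0]

```text
t: 13.82
ee_pos: [471.8, 311.8, 83.6]
orientation: [2.665, 1.663, 0.001]
ft_force: [0.6, 0.8, 5.4]
width: 45.2
grasp_force: 30.0
```

```bash
python3 m.py
```

```text
Mz [ 0.026  0.038 -0.015  0.012] mean 0.015
t 13.97 p [471.73 311.81  83.56] yaw -26.07 F [0.93 0.44 5.23] M [-0.031 -0.021  0.012] w 45.24 g 30.0 q6 1.02
```

Request:
play_rows:
  dp:
    - [0, 0, 0]
    - [0, 0, 0]
    - [0, 0, 0]
    - [0, 0, 0]
  yaw: [1, 1, 0, 0]

```text
t: 14.3
ee_pos: [471.8, 311.8, 83.6]
orientation: [2.636, 1.709, 0.001]
ft_force: [-0.0, -0.3, 5.2]
width: 45.3
grasp_force: 30.0
```

```bash
python3 m.py
```

```text
Mz [0.032 0.045 0.028 0.1  ] mean 0.051
t 14.45 p [471.74 311.84  83.56] yaw -24.07 F [1.   0.06 6.13] M [ 0.002 -0.069  0.1  ] w 45.39 g 30.0 q6 0.98
```

Request:
play_rows:
  dp:
    - [0, 0, 0]
    - [0, 0, 0]
    - [0, 0, 0]
    - [0, 0, 0]
  yaw: [1, 0.5, 0, 0]

```text
t: 14.78
ee_pos: [471.7, 311.8, 83.6]
orientation: [2.613, 1.744, 0.001]
ft_force: [-0.3, -0.1, 5.4]
width: 45.1
grasp_force: 30.0
```

```bash
python3 m.py
```

```text
Mz [-0.063 -0.02   0.002 -0.036] mean -0.029
t 14.93 p [471.71 311.82  83.55] yaw -22.57 F [ 0.6  -1.25  4.92] M [-0.003 -0.065 -0.036] w 45.17 g 30.0 q6 0.96
```

Request:
play_rows:
  dp:
    - [0, 0, 0]
    - [0, 0, 0]
    - [0, 0, 0]
    - [0, 0, 0]
  yaw: [1, 0.5, 0, 0]

```text
t: 15.27
ee_pos: [471.7, 311.8, 83.6]
orientation: [2.59, 1.778, 0.001]
ft_force: [-0.1, 0.1, 5.7]
width: 45.1
grasp_force: 30.0
```

```bash
python3 m.py; python3 -c "
from h import *
p=viewer.get_image('wrist'); save(p,'w4.png')"
```

```text
Mz [-0.002 -0.017 -0.059 -0.002] mean -0.02
t 15.42 p [471.73 311.83  83.55] yaw -21.07 F [0.12 0.14 6.01] M [-0.001 -0.006 -0.002] w 45.09 g 30.0 q6 0.93
```

View pics/w4.png

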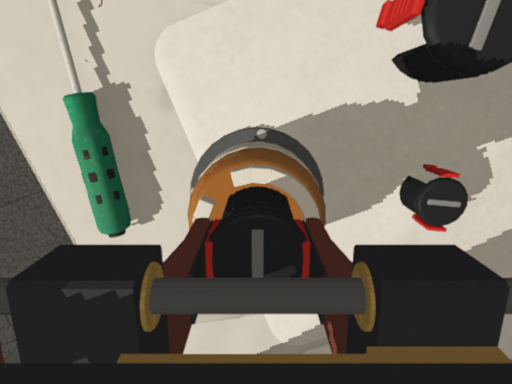

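The wrist view shows the cap held between the fingers, with its top bar vertical at (257,250), so it is turning with the gripper. It has turned 49° so far. I'll continue in 2° steps.

Request:
play_rows:
  dp:
    - [0, 0, 0]
    - [0, 0, 0]
    - [0, 0, 0]
    - [0, 0, 0]
  yaw: [1, 1, 0, 0]

```text
t: 15.8
ee_pos: [471.7, 311.8, 83.5]
orientation: [2.559, 1.823, 0.001]
ft_force: [0.5, 0.2, 5.8]
width: 45.0
grasp_force: 30.0
```

```bash
python3 m.py
```

```text
Mz [-0.038 -0.005 -0.041 -0.018] mean -0.026
t 15.95 p [471.73 311.8   83.55] yaw -19.07 F [0.09 0.83 5.55] M [ 0.018 -0.019 -0.018] w 44.87 g 30.0 q6 0.9
```

Request:
play_rows:
  dp:
    - [0, 0, 0]
    - [0, 0, 0]
    - [0, 0, 0]
    - [0, 0, 0]
  yaw: [1, 1, 0, 0]

```text
t: 16.28
ee_pos: [471.8, 311.8, 83.6]
orientation: [2.526, 1.867, 0.001]
ft_force: [0.4, -0.3, 4.9]
width: 45.4
grasp_force: 30.0
```

```bash
python3 m.py
```

```text
Mz [-0.004  0.009  0.054 -0.009] mean 0.012
t 16.43 p [471.73 311.81  83.56] yaw -17.08 F [ 0.55 -0.04  5.9 ] M [ 0.002 -0.031 -0.009] w 45.42 g 30.0 q6 0.86
```

Request:
play_rows:
  dp:
    - [0, 0, 0]
    - [0, 0, 0]
    - [0, 0, 0]
    - [0, 0, 0]
  yaw: [1, 1, 0, 0]

```text
t: 16.77
ee_pos: [471.7, 311.9, 83.6]
orientation: [2.493, 1.911, 0.001]
ft_force: [-0.1, -0.2, 5.9]
width: 45.2
grasp_force: 30.0
```

```bash
python3 m.py
```

```text
Mz [0.04  0.013 0.007 0.004] mean 0.016
t 16.92 p [471.71 311.82  83.55] yaw -15.07 F [0.17 0.71 5.92] M [ 0.029 -0.07   0.004] w 45.15 g 30.0 q6 0.83
```

Request:
play_rows:
  dp:
    - [0, 0, 0]
    - [0, 0, 0]
    - [0, 0, 0]
    - [0, 0, 0]
  yaw: [1, 1, 0, 0]

```text
t: 17.25
ee_pos: [471.7, 311.8, 83.5]
orientation: [2.46, 1.954, 0.001]
ft_force: [1.1, -0.6, 5.5]
width: 45.1
grasp_force: 30.0
```

```bash
python3 m.py
```

```text
Mz [ 0.019 -0.006  0.033  0.015] mean 0.015
t 17.4 p [471.73 311.8   83.55] yaw -13.07 F [ 0.39 -0.44  4.9 ] M [ 0.047 -0.058  0.015] w 45.28 g 30.0 q6 0.79
```

Request:
play_rows:
  dp:
    - [0, 0, 0]
    - [0, 0, 0]
    - [0, 0, 0]
    - [0, 0, 0]
  yaw: [1, 1, 0, 0]

```text
t: 17.73
ee_pos: [471.8, 311.8, 83.6]
orientation: [2.425, 1.997, 0.001]
ft_force: [0.9, -0.4, 5.7]
width: 45.4
grasp_force: 30.0
```

```bash
python3 m.py
```

```text
Mz [-0.031  0.042  0.009 -0.038] mean -0.005
t 17.88 p [471.74 311.83  83.57] yaw -11.07 F [0.52 0.56 6.72] M [-0.029 -0.067 -0.038] w 45.2 g 30.0 q6 0.76
```

Request:
play_rows:
  dp:
    - [0, 0, 0]
    - [0, 0, 0]
    - [0, 0, 0]
    - [0, 0, 0]
  yaw: [1, 1, 0, 0]

```text
t: 18.22
ee_pos: [471.8, 311.8, 83.6]
orientation: [2.39, 2.039, 0.001]
ft_force: [-0.4, -0.4, 4.3]
width: 45.1
grasp_force: 30.0
```

```bash
python3 m.py
```

```text
Mz [ 0.012 -0.031  0.017 -0.017] mean -0.005
t 18.37 p [471.77 311.84  83.54] yaw -9.07 F [0.9  0.08 4.85] M [ 0.044 -0.086 -0.017] w 45.27 g 30.0 q6 0.72
```

Request:
play_rows:
  dp:
    - [0, 0, 0]
    - [0, 0, 0]
    - [0, 0, 0]
    - [0, 0, 0]
  yaw: [1, 1, 0, 0]

```text
t: 18.7
ee_pos: [472.0, 311.9, 83.6]
orientation: [2.354, 2.08, 0.002]
ft_force: [2.1, 0.6, 5.0]
width: 45.1
grasp_force: 30.0
```

```bash
python3 m.py
```

```text
Mz [-0.106 -0.071 -0.122 -0.061] mean -0.09
t 18.85 p [471.95 311.86  83.55] yaw -7.06 F [ 2.13 -0.38  5.34] M [ 0.048 -0.296 -0.061] w 45.3 g 30.0 q6 0.69
```

The stop is felt at Mz ≈ -0.09 after 63°. I'll back off 2.3° and lift gently.

Request:
play_rows:
  dp:
    - [0, 0, 0]
    - [0, 0, 0]
    - [0, 0, 0]
  yaw: [-1.3, -1, 0]

```text
t: 19.1
ee_pos: [471.8, 311.8, 83.5]
orientation: [2.396, 2.032, 0.001]
ft_force: [0.8, -0.2, 5.1]
width: 45.0
grasp_force: 30.0
```

Request:
play_rows:
  dp:
    - [0, 0, 0.5]
    - [0, 0, 0.5]
    - [0, 0, 0]
    - [0, 0, 0]
  yaw: [0, 0, 0, 0]

```text
t: 19.43
ee_pos: [471.4, 311.6, 84.0]
orientation: [2.394, 2.034, -0.0]
ft_force: [2.8, 0.4, -2.3]
width: 45.3
grasp_force: 30.0
```

```bash
python3 m.py
```

```text
Mz [-0.069 -0.087 -0.049 -0.053] mean -0.065
t 19.58 p [471.41 311.58  84.06] yaw -9.3 F [ 2.42  0.58 -2.24] M [ 0.086 -0.506 -0.053] w 45.19 g 30.0 q6 0.73
```

Request:
play_rows:
  dp:
    - [0, 0, 0.4]
    - [0, 0, 0]
    - [0, 0, 0]
  yaw: [0, 0, 0]

```text
t: 19.83
ee_pos: [471.4, 311.5, 84.7]
orientation: [2.394, 2.034, -0.001]
ft_force: [3.0, 0.8, -2.4]
width: 45.1
grasp_force: 30.0
```

```bash
python3 m.py
```

```text
Mz [-0.057  0.01  -0.037 -0.047] mean -0.033
t 19.98 p [471.39 311.56  84.66] yaw -9.3 F [ 2.94  0.02 -2.39] M [-0.057 -0.523 -0.047] w 45.44 g 30.0 q6 0.73
```

Moving up another 0.6 mm added no force, so the cap is free. I'll keep lifting.

Request:
play_rows:
  dp:
    - [0, 0, 1]
    - [0, 0, 1]
    - [0, 0, 1]
    - [0, 0, 0]
  yaw: [0, 0, 0, 0]

```text
t: 20.32
ee_pos: [471.4, 311.6, 88.0]
orientation: [2.394, 2.034, -0.0]
ft_force: [3.4, -0.9, -0.5]
width: 45.1
grasp_force: 30.0
```

```bash
python3 m.py
```

```text
Mz [-0.038 -0.009 -0.017  0.014] mean -0.013
t 20.47 p [471.43 311.65  87.89] yaw -9.29 F [ 2.86 -1.51 -0.29] M [-0.178 -0.413  0.014] w 45.43 g 30.0 q6 0.73
```

Request:
play_rows:
  dp:
    - [0, 0, 4]
    - [0, 0, 8]
    - [0, 0, 12]
    - [0, 0, 12]
    - [0, 0, 12]
    - [0, 0, 12]
    - [0, 0, 0]
    - [0, 0, 0]
  yaw: [0, 0, 0, 0, 0, 0, 0, 0]

```text
t: 21.13
ee_pos: [472.0, 312.0, 149.0]
orientation: [2.394, 2.034, 0.004]
ft_force: [-0.4, -0.4, -0.8]
width: 45.3
grasp_force: 30.0
```

Request:
play_rows:
  dp:
    - [1, -15, 0]
    - [2, -30, 0]
    - [2, -30, 0]
    - [2, -30, 0]
    - [2, -30, 0]
    - [2, -30, 0]
    - [2, -30, 0]
    - [2, -20, 0]
  yaw: [0, 0, 0, 0, 0, 0, 0, 0]

```text
t: 21.8
ee_pos: [485.1, 93.7, 146.9]
orientation: [-2.395, -2.032, 0.004]
ft_force: [-0.3, 0.2, -0.6]
width: 45.3
grasp_force: 30.0
```

Request:
play_rows:
  dp:
    - [2, -20, 0]
    - [2, -20, 0]
    - [1, -15, 0]
    - [0, -10, 0]
    - [0, 0, 0]
    - [0, 0, 0]
    - [0, 0, 0]
  yaw: [0, 0, 0, 0, 0, 0, 0]

```text
t: 22.38
ee_pos: [491.1, 32.0, 147.5]
orientation: [-2.394, -2.034, 0.001]
ft_force: [0.2, -0.3, -0.6]
width: 45.0
grasp_force: 30.0
```

```bash
python3 - <<'E'
from h import *
st()
for n in ["side","scene","wrist"]:
    p=viewer.get_image(n); Q=cloud(p); h=p["pixels"].astype(int)
    b=(h[...,2]>h[...,0]+50)&(h[...,2]>h[...,1]+30)&(abs(Q[...,0]-490)<130)&(abs(Q[...,1]-30)<130)&(Q[...,2]<25)
    q=Q[b][:,:2].astype(np.float32); print(n,len(q),cv2.minAreaRect(q) if len(q)>9 else 0)
    save(p,n+"5.png")
st()
E
```

```text
t 22.38 p [491.14  32.04 147.5 ] yaw -9.3 F [ 0.16 -0.35 -0.58] M [-0.002 -0.036  0.018] w 45.0 g 30.0 q6 0.2
side 3798 ((496.7965393066406, 36.281646728515625), (162.891845703125, 135.6193084716797), 62.808101654052734)
scene 2013 ((497.4661865234375, 25.225616455078125), (135.9288330078125, 151.77227783203125), 63.088653564453125)
wrist 14789 ((490.995849609375, 25.3065185546875), (134.44796752929688, 134.99285888671875), 63.025856018066406)
t 22.53 p [491.38  32.4  147.69] yaw -9.23 F [-0.61 -0.03 -0.45] M [ 0.016 -0.041 -0.003] w 45.11 g 30.0 q6 0.2
```

View pics/side5.png

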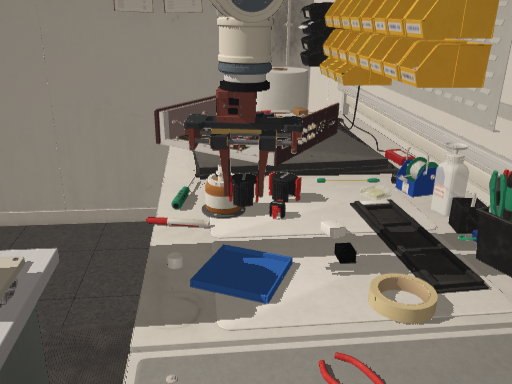

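The side view shows the cap held upright at (243,188), with the jar's neck bare behind it and the tray at (243,272). The tray's centre is at (491,25.5), so I'll lower the cap there.

Request:
play_rows:
  dp:
    - [0, -3, -15]
    - [0, -4, -25]
    - [0, 0, -25]
    - [0, 0, -25]
    - [0, 0, -15]
    - [0, 0, -12]
    - [0, 0, -7]
    - [0, 0, 0]
  yaw: [0, 0, 0, 0, 0, 0, 0, 0]

```text
t: 23.2
ee_pos: [490.6, 25.2, 22.5]
orientation: [-2.392, -2.034, 0.003]
ft_force: [0.1, 0.6, -0.4]
width: 45.5
grasp_force: 30.0
```

Request:
play_rows:
  dp:
    - [0, 0, 0]
    - [0, 0, 0]
    - [0, 0, -1]
    - [0, 0, 0]
    - [0, 0, 0]
  yaw: [0, 0, 0, 0, 0]

```text
t: 23.62
ee_pos: [491.8, 24.7, 23.3]
orientation: [2.394, 2.034, 0.001]
ft_force: [1.0, -0.2, -0.4]
width: 45.1
grasp_force: 30.0
```

```bash
python3 m.py
```

```text
Mz [-0.016 -0.072 -0.044  0.005] mean -0.032
t 23.77 p [491.64  24.65  23.01] yaw -9.31 F [ 0.82 -0.11 -1.25] M [ 0.01  -0.034  0.005] w 45.05 g 30.0 q6 0.19
```

Contact should come at a TCP height of about 16.5.

Request:
play_rows:
  dp:
    - [0, 0, -2]
    - [0, 0, -2]
    - [0, 0, -1.5]
    - [0, 0, 0]
    - [0, 0, 0]
  yaw: [0, 0, 0, 0, 0]

```text
t: 24.18
ee_pos: [491.3, 24.7, 17.0]
orientation: [-2.394, -2.034, 0.001]
ft_force: [0.2, 0.1, -0.2]
width: 45.3
grasp_force: 30.0
```

Request:
play_rows:
  dp:
    - [0, 0, -0.6]
    - [0, 0, 0]
    - [0, 0, 0]
  yaw: [0, 0, 0]

```text
t: 24.43
ee_pos: [491.5, 24.7, 16.6]
orientation: [2.394, 2.034, 0.0]
ft_force: [0.6, 0.7, -0.0]
width: 45.0
grasp_force: 30.0
```

Request:
play_rows:
  dp:
    - [0, 0, -0.5]
    - [0, 0, 0]
    - [0, 0, 0]
  yaw: [0, 0, 0]

```text
t: 24.68
ee_pos: [491.6, 24.7, 16.6]
orientation: [2.394, 2.034, 0.0]
ft_force: [-1.0, 0.9, 5.7]
width: 45.2
grasp_force: 30.0
```

Fz is now 5.7 N, so the cap is down on the tray floor. I'll open the fingers and go straight up.

Request:
play_rows:
  dp:
    - [0, 0, 0]
    - [0, 0, 0]
    - [0, 0, 0]
    - [0, 0, 0]
    - [0, 0, 0]
    - [0, 0, 0]
    - [0, 0, 0]
    - [0, 0, 0]
  yaw: [0, 0, 0, 0, 0, 0, 0, 0]
  gripper: 0

```text
t: 25.35
ee_pos: [491.4, 24.7, 16.0]
orientation: [-2.394, -2.034, 0.0]
ft_force: [0.9, 0.0, -0.3]
width: 87.5
grasp_force: 0.0
```

Request:
play_rows:
  dp:
    - [0, 0, 5]
    - [0, 0, 15]
    - [0, 0, 25]
    - [0, 0, 25]
    - [0, 0, 25]
    - [0, 0, 25]
    - [0, 0, 0]
    - [0, 0, 0]
  yaw: [0, 0, 0, 0, 0, 0, 0, 0]

```text
t: 26.02
ee_pos: [492.5, 24.7, 137.7]
orientation: [2.393, 2.033, 0.004]
ft_force: [-0.1, -0.1, -0.0]
width: 88.1
grasp_force: 0.0
```

```bash
python3 - <<'E'
from h import *
p=viewer.get_image("wrist"); st(); P=cloud(p)
m=(np.hypot(P[...,0]-491,P[...,1]-25)<45)&(P[...,2]>40)&(P[...,2]<60)
print(cv2.minEnclosingCircle(P[m][:,:2].astype(np.float32)),np.median(P[m][:,2]),np.std(P[m][:,2]))
s=viewer.get_image("side"); cv2.imwrite("pics/f.png",np.hstack([p["pixels"],s["pixels"][:, 120:400]])[...,::-1])
E
```

```text
t 26.07 p [491.5   24.68 136.49] yaw -9.3 F [-0.09 -0.92 -0.85] M [ 0.005 -0.013 -0.002] w 87.8 g 0.0 q6 0.19
((490.49517822265625, 23.883302688598633), 28.902976989746094) 45.37792205751231 1.0288018092924889
```

View pics/f.png

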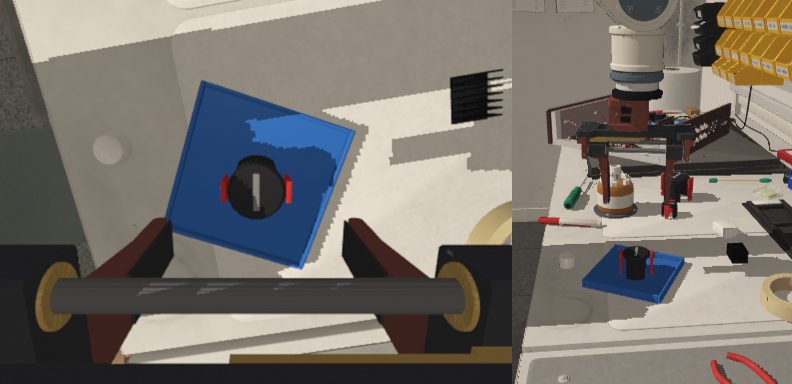

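The cap stands upright in the middle of the tray (wrist 257,190; side panel 636,262). The gripper is clear of it and the other things haven't moved.

```bash
python3 -c "
from h import *
print(ticket.close_job())"
```

```text
the job is handed in; nothing more can be done
None
```

The jar is open and its cap stands upright in the middle of the blue tray, released. The job is handed in at about 26 s of the 72 s allowed, with no verdict shown.

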